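# Load the inspection tray and hold the magnifier in focus over the gear

## Robot

A 6-joint arm with a two-finger parallel gripper is mounted at the origin on the work surface. World frame = base frame: x ahead of the robot, y to its left, z up, the work surface at z = 0. Lengths are in m, angles in rad, forces in N, time in s.
With the tool pointing down it reaches from about 0.375 to 0.975 m from the base axis. Payload 3.8 kg.
Tool frame: the origin (TCP) lies midway between the tips of the shut fingers; the grasp point (between the pads) lies 19 mm behind it; x points along the fingers, y is the direction in which the jaws open and shut, and the axes are right-handed (so a half turn about x gives the same grasp; the last joint's range is limited). The gripper opens to 88 mm and grips with 3 to 60 N. Pads are 18 mm wide; open, the fingers measure 123 mm over their backs; the gripper's body (75 mm by 187 mm) begins 45 mm behind the grasp point.
Start: joints at [-1.179, 0.264, 1.604, -0, 1.274, -0.037], TCP at [0.281, -0.614, 0.239] pointing down, gripper open.
Joint ranges: [-2.63, 2.63], [-0.94, 2.18], [0.31, 2.57], [-1.31, 4.45], [0, 2.66], [-2.55, 2.55]. Speed limits (rad/s): [2.57, 2.57, 3.14, 3.14, 3.14, 3.14].

## Interface

Orientations are given as a rotation vector (axis times angle).
In Python, from cell import manip, inverse_kinematics, cams, order gives the robot as it stands. Calls block until the motion is done:
- manip.move_pose(position, orientation): joint-space move of the TCP to a pose.
- manip.move_linear(position, rate=0.15, rot=None): straight line of the TCP; rot=None keeps the orientation; rate is the mean speed in m/s.
- manip.set_joints(angles): joint-space move.
- manip.set_gripper(opening, force=None): finger opening in m; force is the grip in N (None keeps the last); returns when the fingers have stopped.
- manip.dwell(seconds).
- inverse_kinematics(position, orientation): joint angles nearest the present ones, or None.
- manip.state(): the state.
- cams.capture(name): name is "scene" or "top" or "wrist"; returns a dict with "image" (400x640x3 uint8, blue, green, red), "z_map" (400x640 float32, m along the optical axis (not along the pixel's ray), 0 where there is no reading), "intrinsics" (3x3 intrinsics, pixels), "position" and "orientation" of the camera in the world; the wrist camera has in their place "T_tool_cam" (4x4, takes a point from camera to tool coordinates, whose origin is the TCP and whose axes are the tool frame's). Camera axes: x right, y down, z forward; pixel columns grow to the right and rows downward; lengths in m; the calibration is good to about 2 mm. A picture is of the moment at which its call begins: read the wrist's pose just before it.
A pose or a line that the arm cannot do raises manip.IKError and nothing moves.
- order.close_job(): hands the job in, once; it reports no verdict.
The state is a dict: "clock": time; "joint_pos": joint angles; "joint_velocities": joint speeds; "tau": joint torques, N m; "tool_pos": TCP position; "tcp_rot": TCP orientation; "contact_force": force on the tool from outside, world axes, zero at the start; "moment": the same for the moment, N m; "gripper_width": finger opening in m.
Only numpy, scipy, OpenCV 4.12 (cv2) and the standard library are available. Lean on these libraries where they do the work, as an engineer would, in place of code of your own. Each camera call takes 0.05 s, during which the arm holds its last target.

## Task

Slide the loaded tray into the guide rails of the holder, fully home against the end stop, with both parts still lying flat in it. Then take the hand magnifier off its sloped rest and hold it level over the gear in the tray, centred on it, with the underside of the lens head at the height the height gauge marks: that of the underside of its scriber's tip. Do not bump the height gauge or shift the other things on the bench, and finish while still holding the magnifier there, in the gripper alone and at rest.

Things in the scene. Friction and masses are not known exactly. Their poses are not given: they have to be found in the camera images.
- holder: Fixed aluminium tray holder, 19 mm high: two rails along its y with lips overhanging inwards, stop bar across the +y end, open at the -y end. No floor: the tray slides on the bench. Origin on the bench, x, y, z as the tray's when home: the tray is home when its origin and axes lie on these. Stop face at y = +55 mm, inner rail faces at x = -44 and +44 mm (2 mm play each side).
- mouth (a point): Centre of the holder's open end on the bench, (0, -58, 0) mm in its frame, where the straight rails begin; axes as the holder. Outside it the rails flare, to 103 mm apart at y = -84 mm of the holder. The lips reach in to x = -38 and +38 mm, underside 15 mm above the bench, so the tray can enter only by sliding along the holder's +y.
- tray: Black plastic tray, 84 mm (x) by 110 mm (y), 12 mm high, 4 mm walls and floor, loose on the bench, about 0.3 kg. Origin at the centre of its underside, z up. A divider makes two pockets, centred at y = -26 and +26 mm: the gear lies in one, the bearing block in the other. A pan handle sticks out of its -y end. It enters the holder +y end first.
- tray_handle (a point): Where to grip the tray: middle of its handle, (0, -92, 27) mm in its frame, axes as the tray. The handle is a bar along the tray's y, 18 mm wide (x), 14 mm high (20 to 34 mm above the bench), from the tray's end at y = -55 mm out to y = -121 mm, open underneath beyond y = -65 mm.
- gear: Steel spur gear, the part to inspect: flat toothed disc, 42 mm across its teeth, 11 mm thick, with a low hub 3 mm high and a 12 mm bore, lying flat and loose in either pocket of the tray; about 90 g. Origin at the centre of its underside (4 mm above the bench).
- bearing: Steel bearing block, the other part in the tray, not the one to inspect: oblong foot 46 by 26 mm with an upright block in its middle, rounded on top and bored through sideways, 27 mm high in all; about 90 g. Origin at the centre of its underside.
- gauge: Height gauge, fixed, beyond the holder: steel base 90 (x) by 70 (y) by 36 mm high, upright beam 275 mm high at x = +22 mm, and a clamped slider, 46 mm wide, whose scriber points along the gauge's -x to just over the holder's far rail. Origin on the bench at the centre of the base, z up. A push of over 2 N counts as a bump.
- scriber_tip (a point): The height mark: underside of the free end of the height gauge's scriber, at x = -95, y = 0 mm of the gauge, somewhere between 85 and 130 mm above the bench (set anew each time). Axes as the gauge, z up. The blade is 8 mm wide, 5 mm thick.
- rest: Fixed grey rest of the magnifier. Origin on the bench, 27 mm below the lens head's underside centre. Its seat slopes 0.30 rad, low at +x, where a lip stops the head, rising to -x, where a rib 14 mm wide carries the handle; fingers fit on either side of it, over a base 8 mm high. Seat 81 mm wide up to 36 mm behind the lens centre. Cheeks and lip rise 10 mm or less from the seat: lift to take off.
- loupe: Black hand magnifier: round lens head, 68 mm diameter, 20 mm high, clear lens, and a straight handle along its -x, 20 mm wide (y), 20 mm high (z 0 to 20 mm), x = -33 to -136 mm. About 0.15 kg, centre of mass near x = -49 mm. Origin at the centre of the head's underside, z out of its top. On the rest it slopes 0.30 rad, handle end up, handle roughly towards the robot.
- grip (a point): A good place to grip the magnifier: centre of its handle's section, (-62, 0, 10) mm in its frame. Axes as the magnifier.
- lens (a point): Centre of the underside of the magnifier's lens head, the same point and axes as loupe.
- ring_gauge: Bystander: steel ring gauge, 58 mm diameter with a 26 mm bore, 18 mm high, origin at the centre of its underside. Stays where it is.
- vblock: Bystander: dark steel V-block, 60 by 45 by 40 mm high, origin at the centre of its underside. Stays where it is.
- plug_gauge: Bystander: steel plug gauge lying flat, 93 mm long (x), 13 mm high, origin under its middle. Stays where it is.
- bottle: Bystander: white bottle of lens cleaner, 42 mm diameter, 105 mm high, origin at the centre of its underside. Stays where it is.

How it is judged:
By the outcome, as a careful person would: the job done as asked, in the order asked, and still so for the second after the job is handed in, while the arm keeps its last pose, push and grip.
It also fails if it takes over 53 s, if anything falls off the work surface, if the arm or the gripper's body presses on something with over 40 N, if the wrist force passes 120 N, or if a joint passes its speed limit or range.

## Working session

There is one attempt and no reset: what is moved stays moved. The work goes in short steps, each a Python script; the robot and the scene stay as the last script left them, time stands still between calls to the robot, and variables do not carry over. Pictures are saved under pics/ and viewed, and the job is handed in when it is done.

```bash
mkdir -p pics; ls; python3 - <<'E'
from cell import manip, cams
import cv2, numpy as np
s=manip.state(); print(s)
for n in ["scene","top","wrist"]:
    c=cams.capture(n); cv2.imwrite(f"pics/{n}0.png",c["image"]); np.savez(f"{n}0.npz",**c)
    print(n,c["intrinsics"].tolist(),c.get("position"),c.get("orientation"),c.get("T_tool_cam"))
print(manip.state()["clock"])
E
```

```text
pics
{'clock': 0.0, 'joint_pos': array([-1.17894148e+00,  2.64774862e-01,  1.60534758e+00, -5.36970312e-07,
        1.27368470e+00, -3.69117012e-02]), 'joint_velocities': array([ 0.00162427, -0.00115899,  0.00070837,  0.00309821,  0.00141442,
        0.00073268]), 'tau': array([ 3.51371482e-04, -5.02110314e+01, -3.56874168e+01,  7.29109626e-02,
        2.92150310e-02, -1.74309071e-04]), 'tool_pos': array([ 0.28035577, -0.61325892,  0.23738763]), 'tcp_rot': array([ 1.98495999,  0.43448478, -1.98575538]), 'contact_force': array([-0.22838044, -0.21171375,  0.38720851]), 'moment': array([ 0.03357027, -0.00053898, -0.01521783]), 'gripper_width': 0.08821048230893623}
scene [[432.4846019653988, 0.0, 321.6888331823516], [0.0, 432.4846019653988, 197.21300567914062], [0.0, 0.0, 1.0]] [ 1.00253387 -0.59142743  0.68925698] [-2.15797747 -0.72588969  0.35137266] None
top [[451.2205424559445, 0.0, 320.2671465080026], [0.0, 451.2205424559445, 196.493138980352], [0.0, 0.0, 1.0]] [0.46860086 0.00984517 1.04319954] [-2.20985885  2.16234565 -0.10815221] None
wrist [[286.7149172183498, 0.0, 322.56671096577816], [0.0, 286.7149172183498, 202.1946686006162], [0.0, 0.0, 1.0]] None None [[ 5.16489396e-04 -2.61721971e-01  9.65143172e-01 -1.46384506e-01]
 [ 9.99999643e-01  7.80349748e-04 -3.23531831e-04 -1.83918631e-04]
 [-6.68473843e-04  9.65142995e-01  2.61722280e-01 -6.75205875e-02]
 [ 0.00000000e+00  0.00000000e+00  0.00000000e+00  1.00000000e+00]]
0.15
```

View pics/top0.png

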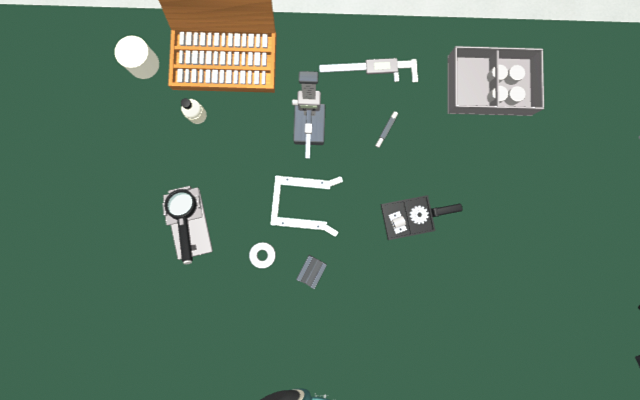

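View pics/scene0.png

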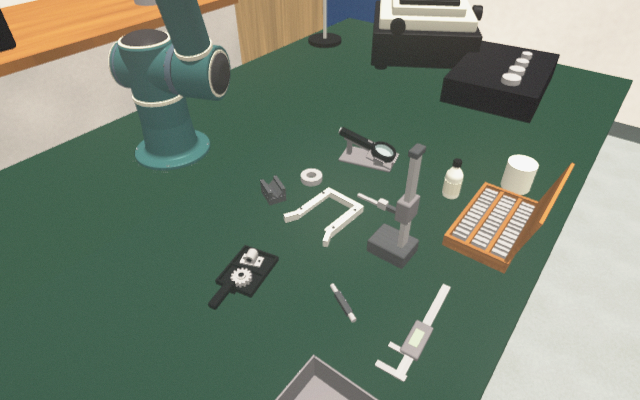

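View pics/wrist0.png

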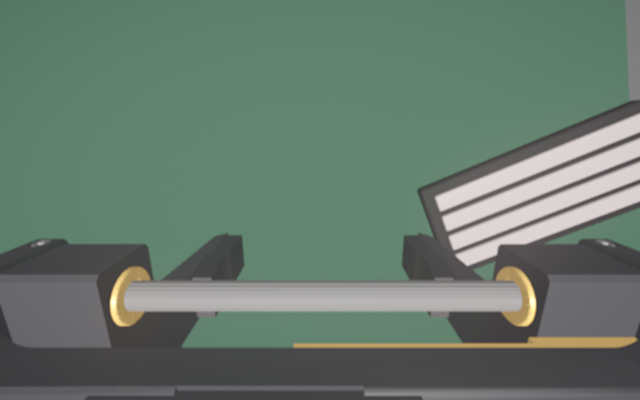

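```bash
cat > h.py <<'E'
import numpy as np, cv2
from scipy.spatial.transform import Rotation as R
def cloud(c, T=None):
    K=c["intrinsics"]; z=c["z_map"]; h,w=z.shape
    u,v=np.meshgrid(np.arange(w),np.arange(h))
    p=np.stack([(u-K[0,2])/K[0,0]*z,(v-K[1,2])/K[1,1]*z,z],-1)
    if T is None:
        T=np.eye(4);T[:3,:3]=R.from_rotvec(c["position"]*0+c["orientation"]).as_matrix();T[:3,3]=c["position"]
    P=p@T[:3,:3].T+T[:3,3]; P[z<=0]=np.nan
    return P
def toolT(s):
    T=np.eye(4);T[:3,:3]=R.from_rotvec(s["tcp_rot"]).as_matrix();T[:3,3]=s["tool_pos"];return T
def rectify(img,K,T,x0,x1,y0,y1,z,res=0.0005):
    # orthophoto on plane z: image up = +x, left=+y
    xs=np.arange(x1,x0,-res); ys=np.arange(y1,y0,-res)
    X,Y=np.meshgrid(xs,ys,indexing='ij'); P=np.stack([X,Y,np.full_like(X,z)],-1)
    p=(P-T[:3,3])@T[:3,:3]; u=p[...,0]/p[...,2]*K[0,0]+K[0,2]; v=p[...,1]/p[...,2]*K[1,1]+K[1,2]
    return cv2.remap(img,u.astype(np.float32),v.astype(np.float32),cv2.INTER_CUBIC)
def camT(c):
    T=np.eye(4);T[:3,:3]=R.from_rotvec(c["orientation"]).as_matrix();T[:3,3]=c["position"];return T
E
python3 - <<'E'
from h import *
for n in ["top","scene"]:
    c=dict(np.load(n+"0.npz")); P=cloud(c); 
    z=P[...,2]
    b=z[(np.abs(z)<0.02)]; print(n,np.nanmedian(b),np.isnan(z).mean(), np.nanpercentile(z,[5,50,95]))
    if n=="top":
        for name,(u,v) in dict(stopL=(277,200),r1=(300,183),r2=(300,223),f1=(342,181),f2=(337,233),traycorner=(384,239),gear=(419,214),bear=(398,222),hend=(461,209),hst=(433,212),gbase=(300,136),beam=(308,76),scr=(308,157),lens=(181,205),lh=(187,261),ring=(262,256),vb=(312,272),plug=(387,129),bot=(186,104)).items():
            print(name,np.round(P[v,u],4))
    img=cv2.imread(f"pics/{n}0.png")
    im=img[150:290,140:480] if n=="top" else img[130:320,180:440]
    cv2.imwrite(f"pics/{n}0c.png",cv2.resize(im,None,fx=2.3 if n=="top" else 3,fy=2.3 if n=="top" else 3,interpolation=cv2.INTER_CUBIC))
E
```

```text
top 0.00027479987391743066 0.00387109375 [-0.00362355  0.00039565  0.03015664]
stopL [0.544  0.0929 0.0198]
r1 [0.5841 0.0417 0.0197]
r2 [0.493  0.0394 0.0208]
f1 [ 0.5914 -0.0543  0.0157]
f2 [ 0.4722 -0.0447  0.0206]
traycorner [ 0.4608 -0.1547 -0.0006]
gear [ 0.5194 -0.2312  0.0181]
bear [ 0.4997 -0.1807  0.0319]
hend [ 0.532  -0.3225  0.0334]
hst [ 0.5242 -0.2612  0.0258]
gbase [0.6892 0.0438 0.036 ]
beam [0.7433 0.0244 0.2756]
scr [0.6284 0.0235 0.1133]
lens [0.5266 0.3026 0.0425]
lh [0.4068 0.2726 0.0835]
ring [ 0.4162  0.1251 -0.0005]
vb [0.3839 0.0098 0.0204]
plug [ 0.7151 -0.1567  0.0157]
bot [0.737  0.2841 0.1041]
scene -0.0003315352006434402 0.00385546875 [-7.49945250e-01 -2.39027652e-04  1.84730980e-01]
```

View pics/top0c.png

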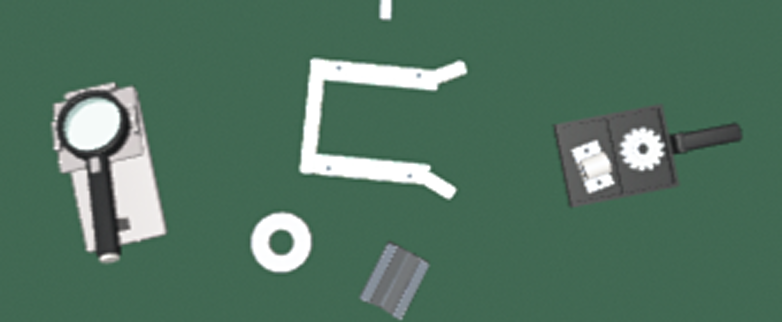

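View pics/scene0c.png

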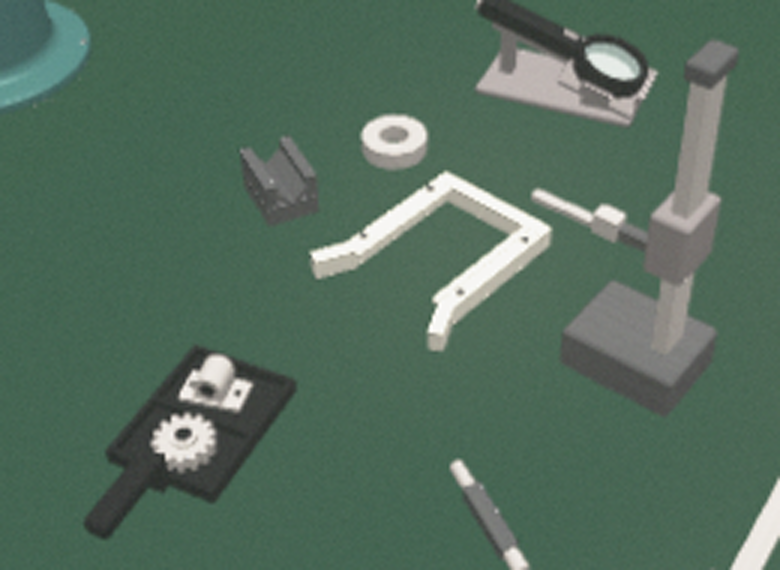

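```bash
cat >> h.py <<'E'
def rv(x,y):
    x=np.array(x,float);x/=np.linalg.norm(x);y=np.array(y,float);y-=x*(x@y);y/=np.linalg.norm(y)
    return R.from_matrix(np.stack([x,y,np.cross(x,y)],1)).as_rotvec()
def snap(manip,cams,name,tag):
    s=manip.state(); c=cams.capture(name)
    T=toolT(s)@c["T_tool_cam"] if name=="wrist" else camT(c)
    np.savez(f"{tag}.npz",image=c["image"],z_map=c["z_map"],intrinsics=c["intrinsics"],T=T)
    cv2.imwrite(f"pics/{tag}.png",c["image"]); return c,T
E
python3 - <<'E'
from cell import manip, cams, inverse_kinematics
from h import *
print(R.from_rotvec(manip.state()["tcp_rot"]).as_matrix().round(2).tolist())
for y in (1,-1):
    o=rv([0,0,-1],[0,y,0]); q=inverse_kinematics([0.60 if y>0 else .46,-0.08,0.25],o); print(y,q)
o=rv([0,0,-1],[0,1,0])
manip.move_pose([0.60,-0.08,0.25],o)
snap(manip,cams,"wrist","w1"); snap(manip,cams,"top","t1")
print(manip.state()["clock"],manip.state()["tool_pos"])
E
```

```text
[[-0.0, 0.42, -0.91], [0.0, -0.91, -0.42], [-1.0, -0.0, -0.0]]
1 [-0.1736991   0.12639848  1.74584208  0.          1.2693521  -1.74449543]
-1 [-2.25546067e-01 -1.45901003e-01  2.01563395e+00 -4.44089210e-16
  1.27185971e+00  1.34525026e+00]
2.475 [ 0.59994621 -0.08083514  0.24995917]
```

View pics/w1.png

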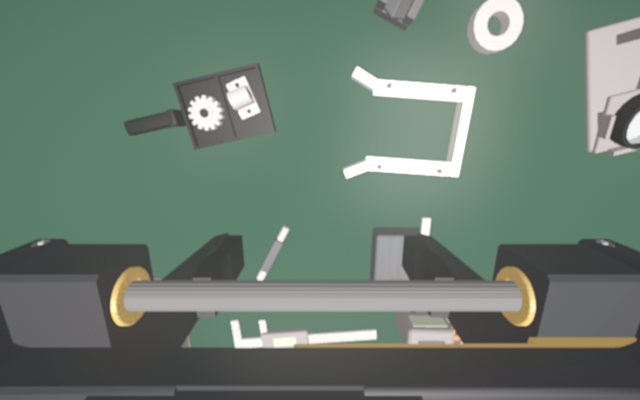

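```bash
python3 - <<'E'
from h import *
for n in ["w1","top0"]:
    d=dict(np.load(n+".npz")); T=d["T"] if "T" in d else camT(d)
    a=rectify(d["image"],d["intrinsics"],T,.44,.64,-.08,.12,.019)
    b=rectify(d["image"],d["intrinsics"],T,.42,.62,-.36,-.13,.012)
    im=np.hstack([a,b]); print(im.shape)
    cv2.imwrite(f"pics/r_{n}.png",cv2.resize(im,None,fx=.92,fy=.92))
    P=cloud(d,T) ; z=P[...,2]
    m=(np.abs(P[...,0]-.54)<.02)&(np.abs(P[...,1]-.0)<.03); print(n,"bench",np.nanmedian(z[m]),np.nanstd(z[m]))
    # scriber
    m=(P[...,0]>.625)&(P[...,0]<.665)&(np.abs(P[...,1]-.0235)<.012)&(z>.07)&(z<.16)
    print("scr",m.sum(),np.nanmedian(P[m],0),np.nanstd(z[m]))
E
```

```text
(400, 860, 3)
w1 bench 0.0005315012261774277 0.0007967684433564203
scr 163 [0.63480023 0.02604359 0.11482254] 0.0015079612932718863
(400, 860, 3)
top0 bench 0.0002346970989356434 0.001884042305783447
scr 73 [0.64520162 0.02425005 0.1150022 ] 0.001959169560431414
```

View pics/r_w1.png

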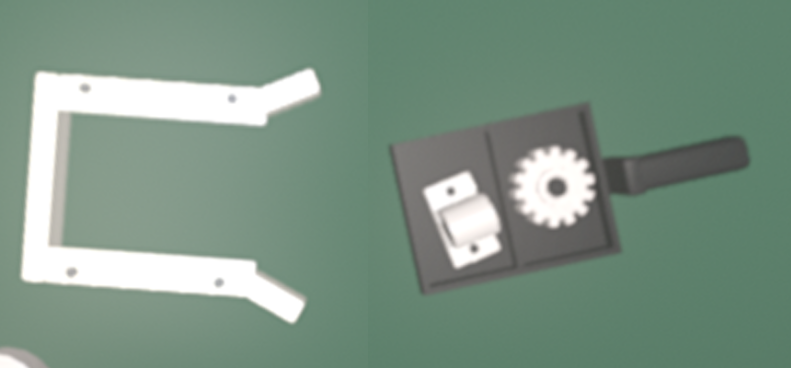

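View pics/r_top0.png

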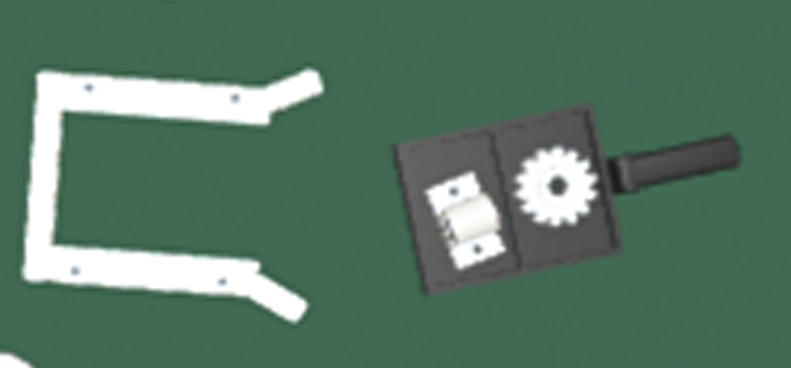

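```bash
cat >> h.py <<'E'
def line_fit(pts):
    vx,vy,x,y=cv2.fitLine(np.array(pts,np.float32),cv2.DIST_HUBER,0,0.01,0.001).ravel(); return np.array([x,y]),np.array([vx,vy])
E
cat > fit.py <<'E'
from h import *
res=.0005
def fits(n):
    d=dict(np.load(n+".npz")); T=d["T"] if "T" in d else camT(d)
    x0,x1,y0,y1=.44,.64,-.08,.12
    a=rectify(d["image"],d["intrinsics"],T,x0,x1,y0,y1,.019)
    g=a[...,2].astype(float)
    # red channel: white vs green
    m=g>(155)
    W=lambda r,c:(x1-r*res,y1-c*res)
    U,L,UO,LO=[],[],[],[]
    for c in range(70,270,2):
        col=m[:,c]; mid=200
        up=np.where(col[:mid])[0]; lo=np.where(col[mid:330])[0]
        if len(up): U.append(W(up[-1]+.5,c))
        if len(lo): L.append(W(mid+lo[0]-.5,c))
    pu,vu=line_fit(U[3:]);pl,vl=line_fit(L[3:])
    ru=np.std([np.cross(vu,np.array(p)-pu) for p in U]);rl=np.std([np.cross(vl,np.array(p)-pl) for p in L])
    for v in (vu,vl):
        if v[1]<0: v*=-1
    ay=(vu+vl);ay/=np.linalg.norm(ay); th=np.arctan2(-ay[0],ay[1])
    ax=np.array([ay[1],-ay[0]])
    wu,wl=(pu@ax),(pl@ax)
    # stop: rows between
    S=[]
    for r in range(140,250,2):
        row=m[r,:150]; k=np.where(row)[0]
        if len(k): S.append(W(r,k[-1]+.5)); 
    s=np.median([np.array(p)@ay for p in S])
    SO=np.median([np.array(W(r,np.where(m[r,:150])[0][0]-.5))@ay for r in range(140,250,2) if m[r,:150].any()])
    # rail starts: end of straight part
    print(n,"yaw",np.degrees(th),[np.degrees(np.arctan2(-v[0],v[1])) for v in (vu,vl)],"gap",wu-wl,"rms",ru,rl,"centre x'",(wu+wl)/2,"stop y'",s,SO)
    o=ax*(wu+wl)/2+ay*(s-.055); print("  holder origin",o)
    return o,th
if __name__=="__main__":
    import warnings;warnings.simplefilter("ignore")
    for n in ["w1","t1","top0"]: fits(n)
    for n in ["w1","top0"]:
        d=dict(np.load(n+".npz")); T=d["T"] if "T" in d else camT(d)
        b=rectify(d["image"],d["intrinsics"],T,.42,.62,-.36,-.13,.012)
        g=b[...,1].astype(float); print(np.percentile(g,[2,10,30,50,80]))
        bench=np.median(g); m=((g<bench*.8)|(g>bench*1.35)).astype(np.uint8)
        m=cv2.morphologyEx(m,cv2.MORPH_CLOSE,np.ones((9,9)))
        body=cv2.morphologyEx(m,cv2.MORPH_OPEN,np.ones((61,61)))
        cs,_=cv2.findContours(body,cv2.RETR_EXTERNAL,cv2.CHAIN_APPROX_NONE); c=max(cs,key=cv2.contourArea)
        (cx,cy),(w,h),an=cv2.minAreaRect(c); print(n,"tray centre",.62-cy*res,-.13-cx*res,w*res,h*res,an)
        h2=cv2.morphologyEx(m&~cv2.dilate(body,np.ones((15,15))),cv2.MORPH_OPEN,np.ones((5,5)))
        d2=rectify(d["image"],d["intrinsics"],T,.42,.62,-.36,-.13,.034); 
        g2=d2[...,1].astype(float); m2=(g2<np.median(g2)*.8).astype(np.uint8)
        k=[]
        for col in range(440,600,4):
            r=np.where(m2[:,col] if col<m2.shape[1] else [])[0]
            if len(r) and r[-1]-r[0]<60: k.append((.62-(r[0]+r[-1])/2*res,-.13-col*res,(r[-1]-r[0])*res))
        k=np.array(k); 
        if len(k): p,v=line_fit(k[:,:2]); print("handle line",p,np.degrees(np.arctan2(-v[0]*np.sign(v[1]),abs(v[1]))),k[::6].round(4).tolist())
E
python3 fit.py
```

```text
w1 yaw -4.134861 [np.float32(-4.056146), np.float32(-4.213575)] gap 0.07181305 rms 0.005739801756882154 0.0033223934003284747 centre x' 0.5351945 stop y' 0.12275072356313467 0.14462738762050867
  holder origin [0.53868662 0.02898455]
t1 yaw -4.131036 [np.float32(-4.0680513), np.float32(-4.1940203)] gap 0.0736869 rms 0.0001897085018496777 0.0035961410155528604 centre x' 0.535689 stop y' 0.12770238348841667 0.14266341277956962
  holder origin [0.53953454 0.03392368]
top0 yaw -4.169944 [np.float32(-4.109005), np.float32(-4.230883)] gap 0.07360372 rms 0.00017989460360157456 0.00020165762355250745 centre x' 0.53567153 stop y' 0.128030715867877 0.14304265136271715
  holder origin [0.53956391 0.03388602]
[ 81. 104. 128. 130. 133.]
w1 tray centre 0.5180000076293945 -0.23749998474121095 0.04699999237060547 0.07699998474121093 -0.0
[ 67.  88. 104. 105. 105.]
top0 tray centre 0.5172500152587891 -0.23899998474121092 0.04849999237060547 0.04699999237060547 90.0
```

```bash
cat > fit2.py <<'E'
from h import *
res=.0005
def tray(n,x0=.42,x1=.62,y0=-.36,y1=-.13,save=None,rimz=.012):
    d=dict(np.load(n+".npz")); T=d["T"] if "T" in d else camT(d)
    out={}
    for z in (rimz,.034):
        b=rectify(d["image"],d["intrinsics"],T,x0,x1,y0,y1,z)
        gr=b[...,1].astype(float)-b[...,2]
        m=(gr<.5*np.median(gr)).astype(np.uint8)
        m=cv2.morphologyEx(m,cv2.MORPH_OPEN,np.ones((5,5)))
        m=cv2.morphologyEx(m,cv2.MORPH_CLOSE,np.ones((7,7)))
        nl,lab,st,ce=cv2.connectedComponentsWithStats(m); i=1+np.argmax(st[1:,4]); m=(lab==i).astype(np.uint8)
        cs,_=cv2.findContours(m,cv2.RETR_EXTERNAL,cv2.CHAIN_APPROX_NONE); m=cv2.drawContours(m*0,cs,-1,1,-1)
        dist=cv2.distanceTransform(m,cv2.DIST_L2,5)
        if z==rimz:
            core=(dist>25*.001/res/1.0*.5/.5*0.5).astype(np.uint8)  # >12.5mm
            body=cv2.dilate(core,cv2.getStructuringElement(cv2.MORPH_ELLIPSE,(53,53)))&m
            c=max(cv2.findContours(body,cv2.RETR_EXTERNAL,cv2.CHAIN_APPROX_NONE)[0],key=cv2.contourArea)
            (cx,cy),(w,h),an=cv2.minAreaRect(c); out["rect"]=(x1-cy*res,y1-cx*res,w*res,h*res,an)
            box=cv2.boxPoints(((cx,cy),(w,h),an)); out["corners"]=[(round(float(x1-q[1]*res),4),round(float(y1-q[0]*res),4)) for q in box]
            if save: cv2.imwrite(save,cv2.polylines(b.copy(),[box.astype(int)],True,(0,0,255)))
        else:
            e=m&~cv2.dilate(body,np.ones((13,13)))
            r,cc=np.where(e); k=[]
            for col in np.unique(cc):
                q=r[cc==col]; k.append((x1-q.mean()*res,y1-col*res,(np.ptp(q)+1)*res))
            k=np.array(k); k=k[(k[:,2]>.012)&(k[:,2]<.026)]; sel=k[10:-12]
            p,v=line_fit(sel[:,:2]); v=v*np.sign(v[1])
            out["handle"]=(p,np.degrees(np.arctan2(-v[0],v[1])),k[:,1].min(),k[:,1].max(),np.median(k[:,2]))
    return out
if __name__=="__main__":
    for n in ["w1","top0","t1"]: print(n,tray(n,save=f"pics/tr_{n}.png"))
E
python3 fit2.py
```

```text
w1 {'rect': (0.5129023971557617, -0.2079609832763672, 0.08450818634033204, 0.11878085327148438, 77.68055725097656), 'corners': [(0.5415, -0.1409), (0.5669, -0.257), (0.4843, -0.275), (0.4589, -0.159)], 'handle': (array([ 0.53225, -0.294  ], dtype=float32), np.float32(12.284721), np.float64(-0.32), np.float64(-0.269), np.float64(0.0175))}
top0 {'rect': (0.5127080612182617, -0.20966543579101563, 0.0845018539428711, 0.11922760009765625, 77.6609115600586), 'corners': [(0.5412, -0.1424), (0.5667, -0.2589), (0.4842, -0.2769), (0.4587, -0.1605)], 'handle': (array([ 0.5313524, -0.296    ], dtype=float32), np.float32(12.0220175), np.float64(-0.3225), np.float64(-0.14200000000000002), np.float64(0.018000000000000002))}Traceback (most recent call last):
  File "fit2.py", line 32, in <module>
    for n in ["w1","top0","t1"]: print(n,tray(n,save=f"pics/tr_{n}.png"))
                                         ~~~~^^^^^^^^^^^^^^^^^^^^^^^^^^^
  File "fit2.py", line 28, in tray
    p,v=line_fit(sel[:,:2]); v=v*np.sign(v[1])
        ~~~~~~~~^^^^^^^^^^^
  File "h.py", line 30, in line_fit
    vx,vy,x,y=cv2.fitLine(np.array(pts,np.float32),cv2.DIST_HUBER,0,0.01,0.001).ravel(); return np.array([x,y]),np.array([vx,vy])
              ~~~~~~~~~~~^^^^^^^^^^^^^^^^^^^^^^^^^^^^^^^^^^^^^^^^^^^^^^^^^^^^^^
cv2.error: OpenCV(4.12.0) /io/opencv/modules/imgproc/src/linefit.cpp:50: error: (-215:Assertion failed) count > 0 in function 'fitLine2D_wods'
```

```bash
python3 -c "
import cv2,numpy as np
cv2.imwrite('pics/tr.png',cv2.resize(np.hstack([cv2.imread('pics/tr_w1.png'),cv2.imread('pics/tr_top0.png')]),None,fx=.85,fy=.85))"
```

```text
(no output)
```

View pics/tr.png

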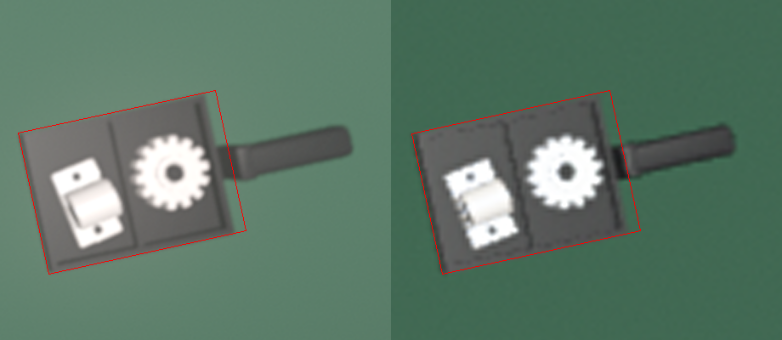

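```bash
cat > cfg.py <<'E'
import numpy as np
HO=np.array([.5393,.0345]); HY=np.radians(-4.15)
def ax(th): return np.array([np.cos(th),np.sin(th)]),np.array([-np.sin(th),np.cos(th)])
GY=-.097; Z=.009
def tcp(o,th): 
    X,Y=ax(th); p=np.array(o)+GY*Y; return [p[0],p[1],Z]
def hold(x,y): X,Y=ax(HY); return HO+x*X+y*Y
E
python3 - <<'E'
from cell import manip, cams, inverse_kinematics
from h import *; from cfg import *
th=np.radians(12.2); o=np.array([.5122,-.2045]); X,Y=ax(th); p=tcp(o,th)
rot=rv([0,0,-1],[X[0],X[1],0]); print(p,inverse_kinematics(p,rot))
hx,_=ax(HY); rh=rv([0,0,-1],[hx[0],hx[1],0])
for y in (-.165,0): print(tcp(hold(0,y),HY),inverse_kinematics(tcp(hold(0,y),HY),rh))
manip.set_gripper(0.06)
manip.move_pose([p[0],p[1],.10],rot); t=manip.state()["clock"];print(t)
manip.move_linear(p,rate=.12); s=manip.state(); print(s["clock"],s["tool_pos"],s["contact_force"])
snap(manip,cams,"wrist","w2")
E
```

```text
[np.float64(0.5326985052561727), np.float64(-0.2993093417457513), 0.009] [-5.52676018e-01  3.78551654e-01  1.92141839e+00 -4.44089210e-16
  8.41622606e-01 -7.65606187e-01]
[np.float64(0.5203396237491227), np.float64(-0.22681303858098084), 0.009] [-4.54942968e-01  3.10839834e-01  2.01729122e+00 -4.44089210e-16
  8.13461599e-01 -3.82511804e-01]
[np.float64(0.5322803187162782), np.float64(-0.062245666955553974), 0.009] [-1.62892751e-01  2.60502818e-01  2.08547193e+00 -4.44089210e-16
  7.95617905e-01 -9.04615873e-02]
4.125
5.0333 [ 0.53343641 -0.29963035  0.00973725] [ 0.80763213 -0.15747633  0.47793833]
```

View pics/w2.png

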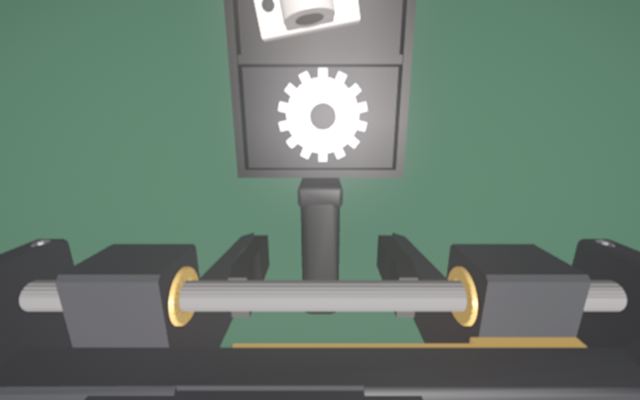

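```bash
python3 - <<'E'
from cell import manip, cams
from h import *; from cfg import *
manip.set_gripper(0.0,force=35); s=manip.state(); print(s["clock"],s["tool_pos"],s["contact_force"],s["gripper_width"])
hx,_=ax(HY); rh=rv([0,0,-1],[hx[0],hx[1],0])
p=tcp(hold(0,-.165),HY); p[2]=.0092
manip.move_linear(p,rate=.08,rot=rh); manip.dwell(.1)
s=manip.state(); print(s["clock"],s["tool_pos"],np.array(p),s["contact_force"],s["moment"],s["gripper_width"])
snap(manip,cams,"wrist","w3"); snap(manip,cams,"top","t3")
import sys; sys.path.insert(0,'.')
from fit import fits; fits("t3")
d=dict(np.load("t3.npz")); b=rectify(d["image"],d["intrinsics"],d["T"],.43,.65,-.24,.12,.015,.0005); cv2.imwrite("pics/r3.png",b)
E
```

```text
5.8 [ 0.53264399 -0.29935112  0.0090617 ] [-0.71853168 -0.03627239  1.63901795] 0.017546193247989943
6.9667 [ 0.52012331 -0.22639134  0.00904438] [ 0.52033962 -0.22681304  0.0092    ] [-1.08045541  2.39560928  0.22117237] [0.35417044 0.06040501 0.09201368] 0.017354575195900432
t3 yaw -4.1423197 [np.float32(-4.0608797), np.float32(-4.223759)] gap 0.07359439 rms 0.00018261113678351459 0.0001988063679638376 centre x' 0.5356854 stop y' 0.1277857577651739 0.14276740904152393
  holder origin [0.5395437  0.03390084]
```

View pics/w3.png

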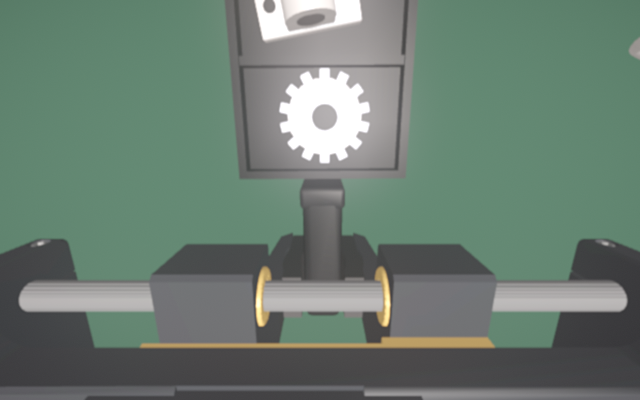

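View pics/r3.png

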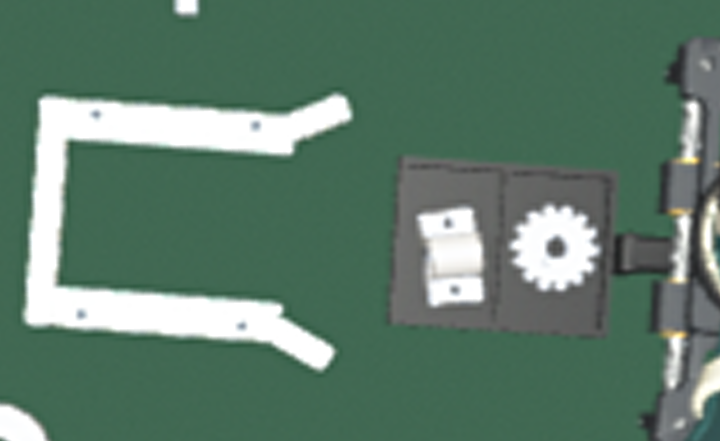

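```bash
cat > lat.py <<'E'
from h import *; from cfg import *
def lat(n,tag=None):
    d=dict(np.load(n+".npz")); T=d["T"]; res=.0005
    x0,x1,y0,y1=.43,.65,-.18,-.08
    b=rectify(d["image"],d["intrinsics"],T,x0,x1,y0,y1,.012)
    gr=b[...,1].astype(float)-b[...,2]; m=gr<.5*np.median(gr)
    m=cv2.morphologyEx(m.astype(np.uint8),cv2.MORPH_OPEN,np.ones((5,5)))
    U,L=[],[]
    for c in range(10,190,2):
        k=np.where(m[:,c])[0]
        if len(k): U.append((x1-k[0]*res,y1-c*res));L.append((x1-k[-1]*res,y1-c*res))
    pu,vu=line_fit(U);pl,vl=line_fit(L)
    yw=[np.degrees(np.arctan2(-v[0]*np.sign(v[1]),abs(v[1]))) for v in (vu,vl)]
    X,Y=ax(HY); print(n,"yaw",yw,"width",(pu-pl)@X,"offset x'",(pu+pl)/2@X-HO@X, "centre at",(pu+pl)/2)
lat("t3")
E
python3 lat.py
```

```text
t3 yaw [np.float32(-3.9181967), np.float32(-3.9239955)] width 0.08371883942007334 offset x' -0.0005130181139481049 centre at [ 0.5268861 -0.1295   ]
```

```bash
cat > push.py <<'E'
from cell import manip, cams
from h import *; from cfg import *
th=HY-np.radians(.2); hx,_=ax(th); rh=rv([0,0,-1],[hx[0],hx[1],0]); X,Y=ax(HY)
f0=manip.state()["contact_force"]
def go(y,rate):
    p=tcp(hold(.0006,y),HY); p[2]=.0092; manip.move_linear(p,rate=rate,rot=rh); s=manip.state()
    f=s["contact_force"]; t=s["tool_pos"][:2]-HO
    print(y,round(s["clock"],2),"act x',y'",round(t@X*1e3,2),round(t@Y*1e3-GY*1e3,2),"F x',y',z",round(f[:2]@X,1),round(f[:2]@Y,1),round(f[2],1)); return f[:2]@X,f[:2]@Y,f[2]
E
python3 - <<'E'
from push import *
for y in (-.13,-.105,-.085,-.05):
    f=go(y,.06)
    if abs(f[0])>15 or f[1]<-18: print("STOP");break
snap(manip,cams,"top","t4")
d=dict(np.load("t4.npz")); b=rectify(d["image"],d["intrinsics"],d["T"],.43,.65,-.24,.12,.015,.0005); cv2.imwrite("pics/r4.png",b)
E
```

```text
-0.13 7.8 act x',y' 0.44 -129.22 F x',y',z 0.3 0.9 -2.6
-0.105 8.37 act x',y' 0.38 -104.18 F x',y',z -0.1 1.2 -2.7
-0.085 8.85 act x',y' 0.44 -84.21 F x',y',z 0.4 1.8 -2.2
-0.05 9.58 act x',y' 0.36 -49.33 F x',y',z -0.4 1.5 -2.6
```

View pics/r4.png

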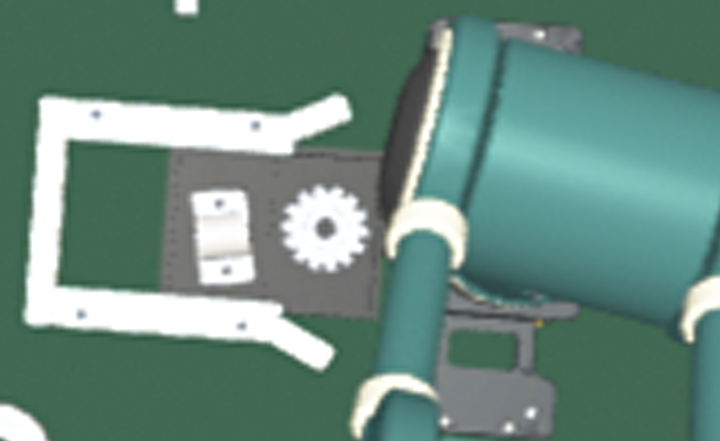

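```bash
python3 - <<'E'
from push import *
f=go(-.01,.06); b=f[1]
y=-.01
while y<.02:
    y+=.002; f=go(y,.04)
    if b-f[1]>10 or abs(f[0])>20: break
snap(manip,cams,"top","t5")
d=dict(np.load("t5.npz")); im=rectify(d["image"],d["intrinsics"],d["T"],.43,.65,-.24,.12,.015,.0005); cv2.imwrite("pics/r5.png",im)
snap(manip,cams,"wrist","w5")
E
```

```text
-0.01 10.45 act x',y' 0.43 -9.43 F x',y',z -0.9 1.7 -2.4
-0.008 10.7 act x',y' 0.55 -8.04 F x',y',z -0.0 0.7 -2.7
-0.006 10.95 act x',y' 0.67 -6.15 F x',y',z -0.8 -1.2 -3.0
-0.004 11.2 act x',y' 0.65 -3.93 F x',y',z -0.3 -1.0 -2.2
-0.002 11.45 act x',y' 0.64 -1.79 F x',y',z 0.7 0.4 -2.1
0.0 11.7 act x',y' 0.6 0.26 F x',y',z 0.1 0.1 -2.5
0.002 11.95 act x',y' 0.6 2.21 F x',y',z 0.0 -0.1 -2.2
0.004 12.2 act x',y' 0.8 3.46 F x',y',z 0.7 -5.1 -2.7
0.006 12.45 act x',y' 0.79 3.54 F x',y',z -1.3 -13.3 -1.3
```

View pics/r5.png

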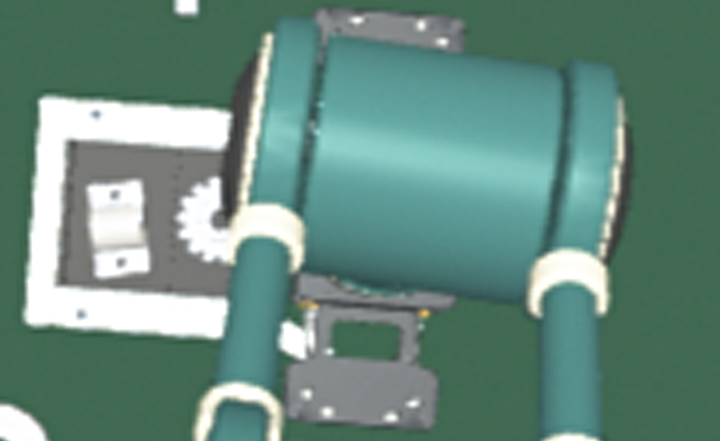

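View pics/w5.png

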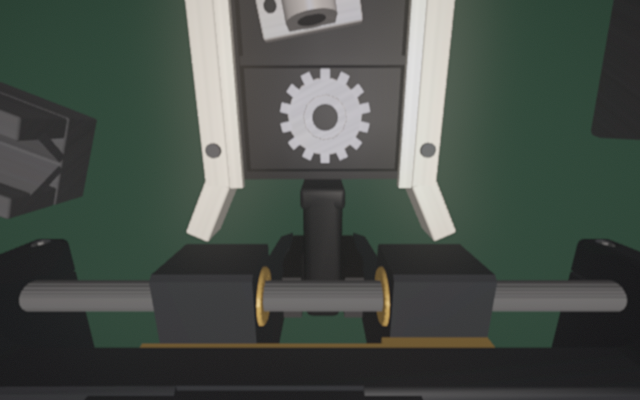

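```bash
python3 - <<'E'
from cell import manip, cams, inverse_kinematics
from h import *; from cfg import *
s=manip.state(); print(s["tool_pos"])
manip.set_gripper(0.036)
s=manip.state(); p=s["tool_pos"].copy(); print(p,s["contact_force"])
p[2]=.10; manip.move_linear(p,rate=.15); print(manip.state()["clock"])
th=np.radians(14); Y=np.array([-np.sin(th),np.cos(th),0])
for sg in (1,-1):
  print(inverse_kinematics([.41 if sg<0 else .56,.27,.22],rv([0,0,-1],sg*Y)))
manip.move_pose([.42,.22,.22],rv([0,0,-1],-Y))
manip.set_gripper(0.05)
snap(manip,cams,"wrist","w6"); snap(manip,cams,"top","t6"); snap(manip,cams,"scene","s6")
print(manip.state()["clock"])
d=dict(np.load("t6.npz")); im=rectify(d["image"],d["intrinsics"],d["T"],.43,.65,-.24,.12,.015,.0005); cv2.imwrite("pics/r6.png",im)
E
```

```text
[ 0.53331487 -0.05875082  0.0094683 ]
[ 0.53341925 -0.05591599  0.00927926] [-1.16495645  0.7105808  -0.0702573 ]
13.775
[ 4.09197361e-01  1.76387860e-01  1.74463039e+00 -4.44089210e-16
  1.22057440e+00 -1.40594506e+00]
[ 5.31609820e-01 -7.55243187e-02  2.00877463e+00 -4.44089210e-16
  1.20834234e+00  1.85806005e+00]
15.9417
```

View pics/r6.png

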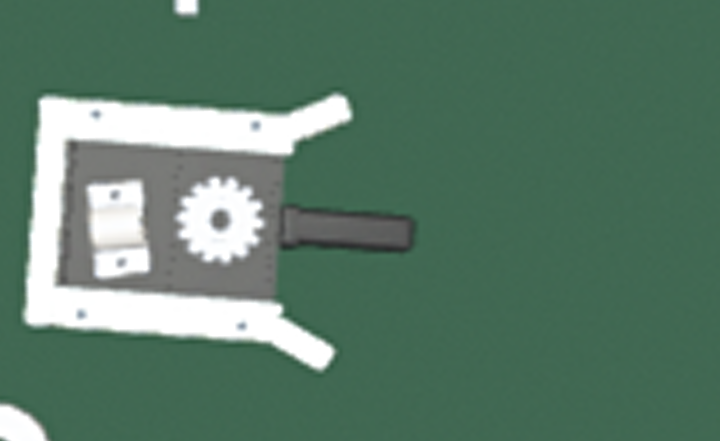

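View pics/w6.png

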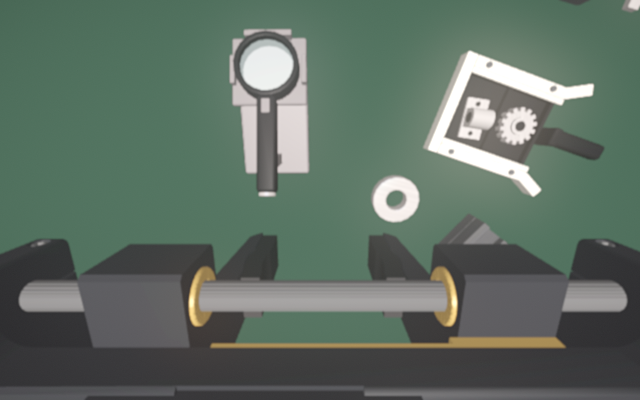

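View pics/s6.png

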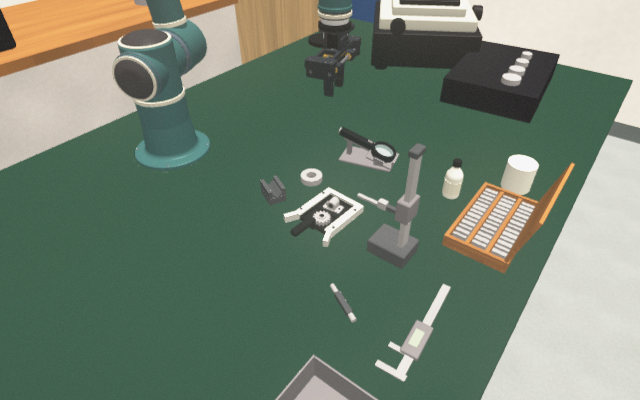

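```bash
python3 - <<'E'
from h import *
for n,(u0,u1,v0,v1) in dict(w6=(222,312,25,200),t6=(160,210,185,268)).items():
    d=dict(np.load(n+".npz")); P=cloud(d,d["T"]); im=d["image"].astype(int)
    m=np.zeros(im.shape[:2],bool); m[v0:v1,u0:u1]=True
    br=im.max(2); m&=(br<75)&(P[...,2]>.035)&(P[...,2]<.12)
    m=cv2.erode(m.astype(np.uint8),np.ones((2,2)))>0
    Q=P[m]; print(n,m.sum(),Q.min(0),Q.max(0))
    # handle
    H=Q[Q[:,0]<.475]
    c=np.median(H,0); uu,ss,vt=np.linalg.svd(H-H.mean(0),full_matrices=False)
    a=vt[0]*np.sign(vt[0][0]); print(" handle pts",len(H),"mean",H.mean(0),"axis",a,"yaw",np.degrees(np.arctan2(a[1],a[0])),"pitch",np.arcsin(-a[2]), "sv",ss/np.sqrt(len(H)))
    # top plane z = fit
    A=np.c_[H[:,:2]-H[:,:2].mean(0),np.ones(len(H))]; co=np.linalg.lstsq(A,H[:,2],rcond=None)[0]; print(" plane",co, "rms",np.std(A@co-H[:,2]))
    # head ring
    G=Q[Q[:,0]>.49]; print(" ring",len(G),(G.min(0)+G.max(0))/2,G.mean(0))
    A=np.c_[2*G[:,0],2*G[:,1],np.ones(len(G))]; 
    vis=cv2.resize(d["image"][v0:v1,u0:u1],None,fx=3,fy=3,interpolation=cv2.INTER_CUBIC)
    cv2.imwrite(f"pics/l_{n}.png",vis)
E
```

```text
w6 31 [0.41006239 0.26748849 0.06732264] [0.44422979 0.27584501 0.08129723]
 handle pts 31 mean [0.42651697 0.27116897 0.07406288] axis [ 0.9275734   0.23281942 -0.2922374 ] yaw 14.090069054924465 pitch 0.2965655305534884 sv [0.01185157 0.00111768 0.00015826]
 plane [ 0.5423582  -3.4079355   0.07406288] rms 0.0009507909537442911Traceback (most recent call last):
  File "<stdin>", line 15, in <module>
    return umr_minimum(a, axis, None, out, keepdims, initial, where)
ValueError: zero-size array to reduction operation minimum which has no identity
```

```bash
cat > loup.py <<'E'
from h import *
from scipy.optimize import least_squares
PITCH=.30
def loupe(n,box,xs=.475,pitch=PITCH):
    u0,u1,v0,v1=box
    d=dict(np.load(n+".npz")); P=cloud(d,d["T"]); im=d["image"].astype(int)
    m=np.zeros(im.shape[:2],bool); m[v0:v1,u0:u1]=True
    m&=(im[...,2]<105)&((im[...,1]-im[...,2])<14)&(P[...,2]>.03)&(P[...,2]<.12)
    Q=P[m]
    return d,P,m,Q
if __name__=="__main__":
  for n,b in dict(w6=(222,312,25,200),t6=(160,210,185,268)).items():
    d,P,m,Q=loupe(n,b); print(n,m.sum(),Q.min(0),Q.max(0))
    H=Q[Q[:,0]<.47]; H=H[np.abs(H[:,2]-np.polyval(np.polyfit(H[:,0],H[:,2],1),H[:,0]))<.005]
    c0=H.mean(0); uu,ss,vt=np.linalg.svd(H-c0,full_matrices=False)
    a=vt[0]*np.sign(vt[0][0]); print(" handle",len(H),c0,a,"yaw",np.degrees(np.arctan2(a[1],a[0])),"pitch",np.arcsin(-a[2]),ss/np.sqrt(len(H)))
    G=Q[Q[:,0]>.49]; G=G[G[:,2]>.035]
    psi=np.arctan2(a[1],a[0]); X=np.array([np.cos(.3)*np.cos(psi),np.cos(.3)*np.sin(psi),-np.sin(.3)]);Y=np.array([-np.sin(psi),np.cos(psi),0]);Z=np.cross(X,Y)
    # extents of whole loupe in its frame
    q=G@np.stack([X,Y,Z],1); k=q[:,2]>np.median(q[:,2])-.004; q=q[k]
    r=least_squares(lambda p:np.clip(np.hypot(q[:,0]-p[0],q[:,1]-p[1])-p[2],-.006,.006),[np.mean(q[:,0]),np.mean(q[:,1]),.031],loss='soft_l1',f_scale=.002)
    print(" head: n",k.sum(),"fit",r.x,"x ext",np.percentile(q[:,0],[1,99]),"y ext",np.percentile(q[:,1],[1,99]),"topz",np.median(q[:,2]),"handle topz",np.median(H@Z),"handle y",np.median(H@Y),(H@Y).min(),(H@Y).max(),"handle end x",(H@X).min())
    o=X*r.x[0]+Y*r.x[1]+Z*(np.median(H@Z)-.020); print(" origin",o, "yaw",np.degrees(psi))
    vis=d["image"].copy(); vis[m]=(0,0,255); u0,u1,v0,v1=b
    cv2.imwrite(f"pics/l_{n}.png",cv2.resize(np.hstack([d["image"][v0:v1,u0:u1],vis[v0:v1,u0:u1]]),None,fx=3,fy=3,interpolation=cv2.INTER_NEAREST))
E
python3 loup.py
```

```text
w6 2225 [0.40659292 0.26722676 0.03252566] [0.56175028 0.3402216  0.08614553]
 handle 723 [0.43854248 0.28433249 0.07526408] [ 0.92722918  0.24098202 -0.28665956] yaw 14.568568973046549 pitch 0.29073823941789945 [0.01997556 0.00652584 0.00127586]
 head: n 974 fit [0.54909566 0.16412446 0.03098653] x ext [0.50716405 0.58208106] y ext [0.13236202 0.19584969] topz 0.21876062510452224 handle topz 0.21889645322475418 handle y 0.16723945335036858 0.1548083882951748 0.173784367347588 handle end x 0.41950721310084454
 origin [0.52330918 0.30558213 0.02774418] yaw 14.568568973046549
t6 504 [0.4440203  0.27070344 0.03157655] [0.56268993 0.33859073 0.07577339]
 handle 108 [0.4579463  0.28522456 0.06921782] [ 0.81920207  0.4902718  -0.29755927] yaw 30.899458167999818 pitch 0.30213510155055573 [0.0085626  0.00511279 0.00181679]
 head: n 239 fit [ 0.57079768 -0.01055217  0.03086864] x ext [0.52790262 0.60465112] y ext [-0.04272759  0.0215062 ] topz 0.22455378843322488 handle topz 0.2255457807099045 handle y 0.009071688044327775 -0.001448009514125668 0.02047516170098733 handle end x 0.4773925130347663
 origin [0.52544931 0.3021706  0.02768314] yaw 30.899458167999818
```

View pics/l_w6.png

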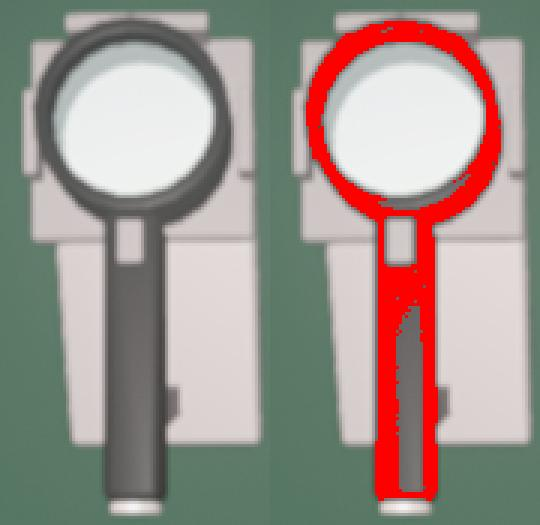

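```bash
sed -i 's/im\[...,2\]<105/im[...,2]<140/; s/<14)/<10)/' loup.py; cat >> loup.py <<'E'
  for n,b in dict(w6=(222,312,25,200),t6=(160,210,185,268)).items():
    d,P,m,Q=loupe(n,b); best=None
    # handle top points; yaw by binning along x: mid of y extent among top-surface points
    H=Q[(Q[:,0]>.41)&(Q[:,0]<.475)]; zz=np.polyfit(H[:,0],H[:,2],1); 
    A=np.c_[H[:,0],H[:,1],np.ones(len(H))]; w=np.ones(len(H),bool)
    for _ in range(5): co=np.linalg.lstsq(A[w],H[w,2],rcond=None)[0]; w=np.abs(A@co-H[:,2])<.003
    T=H[w]; psi=np.radians(14)
    for _ in range(4):
        X=np.array([np.cos(psi),np.sin(psi)]);Y=np.array([-X[1],X[0]]); s=T[:,:2]@X;t=T[:,:2]@Y
        bs=np.linspace(s.min()+.004,s.max()-.004,9); mid=[];cen=[];wd=[]
        for i in range(8):
            k=(s>=bs[i])&(s<bs[i+1]); 
            if k.sum()>5: mid.append((t[k].min()+t[k].max())/2);wd.append(np.ptp(t[k]));cen.append((bs[i]+bs[i+1])/2)
        f=np.polyfit(cen,mid,1); psi+=np.arctan(f[0])
    print(n,len(T),"slope",co,np.arctan(np.hypot(co[0],co[1])),"yaw",np.degrees(psi),"width",np.median(wd),"mid at x.44",np.median(T,0))
    X=np.array([np.cos(.3)*np.cos(psi),np.cos(.3)*np.sin(psi),-np.sin(.3)]);Y=np.array([-np.sin(psi),np.cos(psi),0]);Z=np.cross(X,Y)
    print("   handle y'",np.median(mid),"topz'",np.median(T@Z))
    G=Q[(Q[:,0]>.485)]; q=G@np.stack([X,Y,Z],1); q=q[np.abs(q[:,2]-np.median(T@Z))<.004]
    ex=[np.percentile(q[:,1],[.5,99.5]).mean(),q[:,0].max()-.034]; print("   head y' mid",ex[0],"x' from tip",ex[1],"yw",np.ptp(np.percentile(q[:,1],[.5,99.5])))
    r=least_squares(lambda p:np.clip(np.hypot(q[:,0]-p[0],q[:,1]-p[1])-p[2],-.006,.006),[np.mean(q[:,0]),np.mean(q[:,1]),.031],loss='soft_l1',f_scale=.002)
    print("   fit",r.x,"origin",X*r.x[0]+Y*r.x[1]+Z*(np.median(T@Z)-.02),"grip",X*(r.x[0]-.062)+Y*np.median(mid)+Z*(np.median(T@Z)-.01))
E
python3 loup.py | sed -n '/slope/,$p'
```

```text
w6 1280 slope [-0.30872519 -0.03408123  0.22094289] 0.30115358170418666 yaw 14.395885404797813 width 0.018309908377591305 mid at x.44 [0.44249165 0.28472518 0.0745992 ]
   handle y' 0.16600591717223406 topz' 0.21900214144245733
   head y' mid 0.1662216728658247 x' from tip 0.5495718509201309 yw 0.0643250363608987
   fit [0.5491719  0.1661302  0.03087453] origin [0.52382993 0.30597218 0.02782262] grip [0.46935216 0.29186053 0.05569823]
t6 114 slope [-0.28546    -0.07762035  0.22230343] 0.28762197579626453 yaw 18.660144155588494 width 0.01723487355478926 mid at x.44 [0.45886739 0.28572513 0.06896254]
   handle y' 0.12403780445935353 topz' 0.22161935230355762
   head y' mid 0.11906216299198244 x' from tip 0.560950523991882 yw 0.06511354147756258
   fit [0.55999628 0.11955993 0.03110281] origin [0.5250592  0.30350928 0.02712411] grip [0.47030907 0.28974615 0.05499973]
```

```bash
python3 - <<'E'
from cell import manip, cams, inverse_kinematics
from h import *; from cfg import *
psi=np.radians(14.4)
X=np.array([np.cos(.3)*np.cos(psi),np.cos(.3)*np.sin(psi),-np.sin(.3)]);Y=np.array([-np.sin(psi),np.cos(psi),0]);Z=np.cross(X,Y)
g=np.array([.4696,.2914,.0549]); t=g-.019*Z; o=rv(-Z,-Y)
print(inverse_kinematics(t+.08*Z,o),inverse_kinematics(t,o))
manip.set_gripper(.05)
manip.move_pose(t+.08*Z,o)
snap(manip,cams,"wrist","w7")
manip.move_linear(t+.03*Z,rate=.12)
s=manip.state(); print(s["clock"],s["contact_force"],s["tool_pos"]-(t+.03*Z))
snap(manip,cams,"wrist","w7b"); snap(manip,cams,"scene","s7")
E
```

```text
[0.46475139 0.3621535  1.74871163 0.06458106 1.32480276 1.75920919] [0.47253548 0.4130054  1.84192731 0.07016603 1.18063346 1.75569892]
17.425 [ 0.29161953 -0.01558096  0.43198553] [1.43567906e-04 2.27408419e-05 1.04950119e-03]
```

View pics/w7b.png

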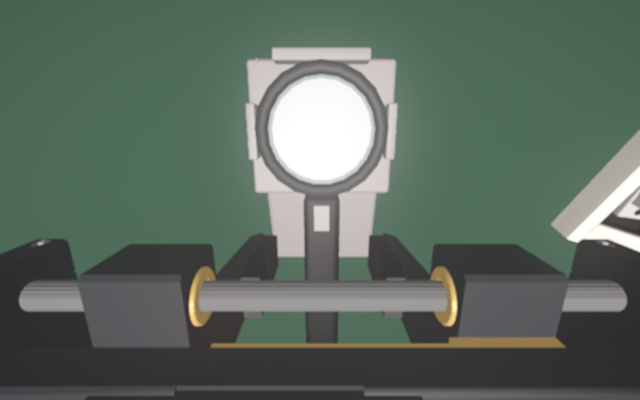

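View pics/s7.png

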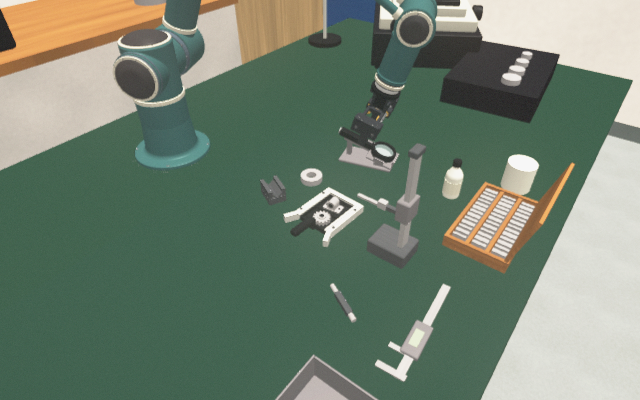

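```bash
python3 - <<'E'
from cell import manip, cams, inverse_kinematics
from h import *; from cfg import *
psi=np.radians(14.4)
X=np.array([np.cos(.3)*np.cos(psi),np.cos(.3)*np.sin(psi),-np.sin(.3)]);Y=np.array([-np.sin(psi),np.cos(psi),0]);Z=np.cross(X,Y)
g=np.array([.4696,.2914,.0549]); t=g-.019*Z
manip.move_linear(t,rate=.08); s=manip.state(); print(s["clock"],s["contact_force"],s["tool_pos"]-t)
manip.set_gripper(0,force=40); s=manip.state(); print(s["clock"],s["contact_force"],s["gripper_width"],s["tool_pos"]-t)
snap(manip,cams,"wrist","w8a")
manip.move_linear(s["tool_pos"]+[0,0,.07],rate=.1); manip.dwell(.1); s=manip.state(); print(s["clock"],s["contact_force"],s["moment"],s["gripper_width"])
snap(manip,cams,"wrist","w8"); snap(manip,cams,"scene","s8")
E
```

```text
18.05 [-0.22032387 -0.40007517 -0.22293179] [-0.00074853 -0.00030377 -0.0008637 ]
18.6167 [0.44980582 0.2336769  0.62668079] 0.019173304263691376 [0.0002873  0.00013157 0.00029003]
19.6167 [-0.27470902 -1.52825953 -1.88963431] [ 0.07558405 -0.12310819  0.01128552] 0.019384426229472514
```

View pics/w8.png

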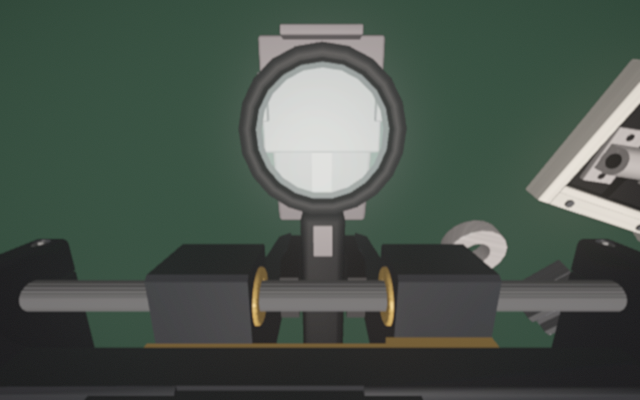

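```bash
python3 - <<'E'
# holder/gear, scriber analysis while clock stands still
from h import *; from cfg import *
for n in ["t6","w1","t1","t3","top0","w6","s6","w5"]:
    d=dict(np.load(n+".npz")); T=d["T"] if "T" in d else camT(d); P=cloud(d,T); z=P[...,2]
    m=(P[...,0]>.630)&(P[...,0]<.662)&(np.abs(P[...,1]-.0245)<.010)&(z>.085)&(z<.14)
    bm=(np.abs(P[...,0]-.63)<.05)&(np.abs(P[...,1]+.06)<.04)&(np.abs(z)<.02)
    if m.sum()>5: print(n,m.sum(),"scr z med/p80",np.nanmedian(z[m]).round(4),np.percentile(z[m],80).round(4),"std",z[m].std().round(4),"bench",np.nanmedian(z[bm]).round(4),"y",np.median(P[m][:,1]).round(4),"xmin",P[...,0][(np.abs(P[...,1]-.0245)<.008)&(z>.095)&(z<.13)&(P[...,0]>.6)].min().round(4))
E
```

```text
t6 61 scr z med/p80 0.115 0.1162 std 0.0016 bench 0.0004 y 0.0256 xmin 0.6267
w1 118 scr z med/p80 0.115 0.1156 std 0.0013 bench 0.0006 y 0.026 xmin 0.6264
t1 61 scr z med/p80 0.1148 0.1161 std 0.0016 bench 0.0007 y 0.0256 xmin 0.6267
t3 60 scr z med/p80 0.1148 0.116 std 0.0017 bench 0.0004 y 0.0249 xmin 0.6266
top0 61 scr z med/p80 0.1153 0.1168 std 0.0017 bench 0.0002 y 0.0242 xmin 0.6269
w6 54 scr z med/p80 0.1145 0.1152 std 0.0016 bench 0.0004 y 0.0288 xmin 0.6253
s6 61 scr z med/p80 0.1143 0.1151 std 0.0019 bench -0.0002 y 0.0227 xmin 0.6262
```

```bash
python3 - <<'E'
from h import *; from cfg import *
for n in ["t6","w1","w6"]:
    d=dict(np.load(n+".npz")); T=d["T"]; P=cloud(d,T); z=P[...,2]
    for a in np.arange(.624,.69,.008):
        m=(P[...,0]>a)&(P[...,0]<a+.008)&(np.abs(P[...,1]-.0255)<.010)&(z>.085)&(z<.15)
        if m.sum(): print(n,a.round(3),m.sum(),np.median(z[m]).round(4),np.percentile(P[m][:,1],[5,95]).round(4))
# gear
for n,b in [("t6",None),("w6",None),("w5",None)]:
    d=dict(np.load(n+".npz")); T=d["T"]
    x0,x1,y0,y1=.49,.60,-.06,.10
    im=rectify(d["image"],d["intrinsics"],T,x0,x1,y0,y1,.015,.00025); cv2.imwrite(f"pics/g_{n}.png",im)
E
python3 -c "
import cv2,numpy as np
cv2.imwrite('pics/g.png',cv2.resize(np.hstack([cv2.imread(f'pics/g_{n}.png') for n in ('t6','w6')]),(800,275)))"
```

```text
t6 0.624 10 0.1148 [0.0214 0.0276]
t6 0.632 16 0.1155 [0.0215 0.0278]
t6 0.64 16 0.1161 [0.0217 0.028 ]
t6 0.648 15 0.1148 [0.0219 0.0282]
t6 0.656 15 0.1146 [0.022  0.0284]
t6 0.664 12 0.1147 [0.0222 0.0265]
t6 0.672 26 0.1177 [0.0188 0.0303]
t6 0.68 26 0.125 [0.0184 0.0308]
t6 0.688 27 0.125 [0.0186 0.031 ]
w1 0.624 61 0.1147 [0.0227 0.0305]
w1 0.632 68 0.1149 [0.0226 0.0301]
w1 0.64 34 0.1148 [0.0229 0.0303]
w6 0.624 167 0.1143 [0.0234 0.0314]
w6 0.632 7 0.1141 [0.0246 0.0302]
```

View pics/g.png

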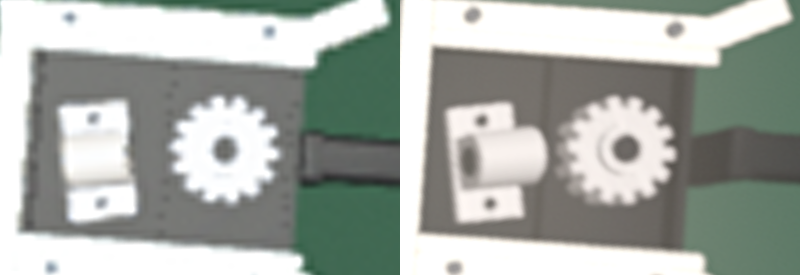

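```bash
cat > inhand.py <<'E'
from h import *
from scipy.optimize import least_squares
def ring(n,Ttc):
    """loupe head in tool frame from wrist image; nominal: tool axes x=-Z,y=-Y,z=-X ; origin of loupe at tool (-.009.. )"""
    d=dict(np.load(n+".npz")); P=cloud(d,Ttc); im=d["image"].astype(int)
    m=np.zeros(im.shape[:2],bool); m[30:225,225:420]=True
    m&=(im[...,2]<140)&((im[...,1]-im[...,2])<10)
    # loupe coordinates (nominal): grip point at tool (-.019,0,0) = loupe (-.062,0,.010)
    L=np.stack([-.062-P[...,2],-P[...,1],.010-(P[...,0]+.019)],-1)
    m&=(np.abs(L[...,2]-.018)<.012)
    r=np.hypot(L[...,0],L[...,1])
    q=L[m&(r>.027)&(r<.036)&(L[...,0]>-.03)]
    # plane z=a+bx+cy
    A=np.c_[np.ones(len(q)),q[:,:2]]; w=np.ones(len(q),bool)
    for _ in range(6):
        co=np.linalg.lstsq(A[w],q[w,2],rcond=None)[0]; w=np.abs(A@co-q[:,2])<.004
    t=q[w]
    rc=least_squares(lambda p:np.hypot(t[:,0]-p[0],t[:,1]-p[1])-p[2],[0,0,.031],loss='soft_l1',f_scale=.001)
    hm=m&(np.abs(L[...,1])<.012)&(L[...,0]<-.036)&(L[...,0]>-.055); hq=L[hm]
    return co,len(t),rc.x,(np.median(hq,0) if len(hq) else None),np.std(A[w]@co-t[:,2])
if __name__=="__main__":
    T0=np.load("wrist0.npz",allow_pickle=True)["T_tool_cam"]
    for n in ["w7","w7b","w8a","w8"]: print(n,*ring(n,T0))
E
python3 inhand.py
```

```text
w7 [0. 0. 0.] 0 [0.    0.    0.031] None nan
w7b [0. 0. 0.] 0 [0.    0.    0.031] None nan
w8a [ 0.01995304 -0.00541829 -0.00228368] 7282 [0.00145597 0.00040599 0.03030061] [-0.03638053  0.00395253  0.01893997] 0.0010092474447742253
w8 [ 0.01983693 -0.006267   -0.00178298] 7227 [0.00146774 0.00036204 0.03028659] [-0.03629986 -0.00127894  0.01930465] 0.0010064497828524371
  ret = _var(a, axis=axis, dtype=dtype, out=out, ddof=ddof,
  arrmean = um.true_divide(arrmean, div, out=arrmean,
  ret = ret.dtype.type(ret / rcount)
```

```bash
cat > fin.py <<'E'
from cell import manip, cams, inverse_kinematics
from h import *; from cfg import *
OFF=np.array([.00145,.0003,0])  # lens centre in nominal loupe coordinates
def lens_target(c,z,psi=0.,rate=.15,dp=0.,dr=0.):
    X=np.array([np.cos(psi),np.sin(psi),0]);Y=np.array([-X[1],X[0],0]);Z=np.array([0,0,1.])
    Rl=np.stack([X,Y,Z],1)@R.from_rotvec([dr,dp,0]).as_matrix()
    # grip at loupe (-.062,0,.01); tcp = grip - .019 Z ; 
    t=np.array([c[0],c[1],z])+Rl@(np.array([-.062,0,-.009])-OFF)
    o=rv(-Rl[:,2],-Rl[:,1]); manip.move_linear(t,rate=rate,rot=o); return t,o
E
python3 - <<'E'
from fin import *
t,o=lens_target([.5404,.0100],.155,rate=.2); manip.dwell(.2)
s=manip.state(); print(s["clock"],s["tool_pos"]-t,R.from_rotvec(s["tcp_rot"]).as_matrix().round(4).tolist(),s["contact_force"],s["gripper_width"])
for n,k in (("wrist","w9"),("top","t9"),("scene","s9")): snap(manip,cams,n,k)
E
python3 -c "
from inhand import *
T0=np.load('wrist0.npz',allow_pickle=True)['T_tool_cam']; print(*ring('w9',T0))"
```

```text
21.4833 [ 3.42923438e-05  6.25916366e-04 -2.21857489e-04] [[-0.0005, 0.0012, -1.0], [0.0001, -1.0, -0.0012], [-1.0, -0.0001, 0.0005]] [ 0.08625237 -0.48380994 -1.14590582] 0.019613850659802194
[ 0.01989936 -0.006253   -0.00125125] 7105 [0.00148578 0.00039316 0.03022649] [-0.03621315  0.00284195  0.01931993] 0.0010062205669409772
```

View pics/w9.png

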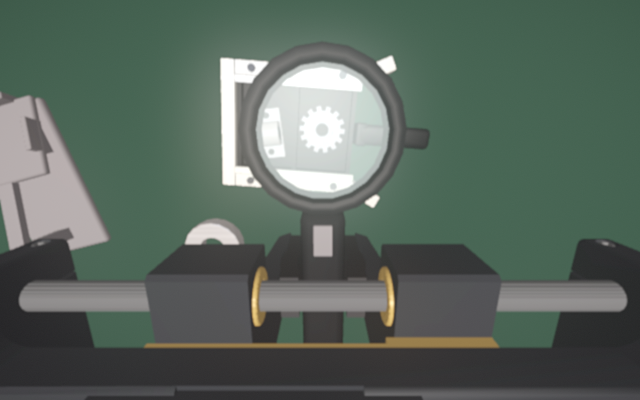

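View pics/t9.png

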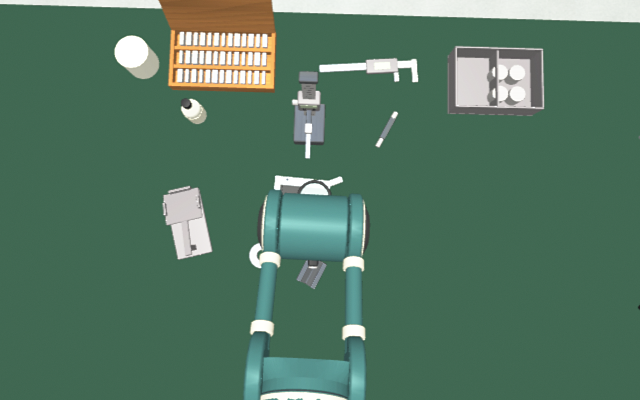

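View pics/s9.png

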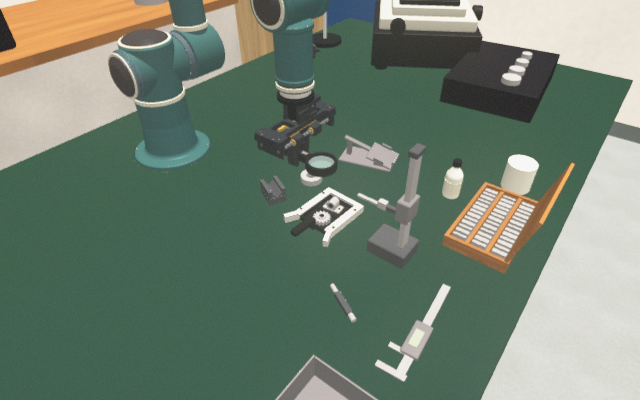

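```bash
cat > gearw.py <<'E'
from h import *
def gear(n,box,thr=150,z=.015):
    d=dict(np.load(n+".npz")); K=d["intrinsics"];T=d["T"]
    u0,u1,v0,v1=box; im=d["image"][v0:v1,u0:u1]
    big=cv2.resize(im,None,fx=6,fy=6,interpolation=cv2.INTER_CUBIC); cv2.imwrite(f"pics/gg_{n}.png",big)
    g=cv2.cvtColor(big,cv2.COLOR_BGR2GRAY); print("grey",np.percentile(g,[5,50,95]))
    m=(g>thr).astype(np.uint8); nl,lab,st,ce=cv2.connectedComponentsWithStats(m)
    c=np.array(g.shape)/2; i=1+np.argmax(st[1:,4]); m=(lab==i).astype(np.uint8)
    cs=cv2.findContours(m,cv2.RETR_EXTERNAL,cv2.CHAIN_APPROX_NONE)[0]; k=max(cs,key=cv2.contourArea)
    (cx,cy),r=cv2.minEnclosingCircle(k); M=cv2.moments(k); cen=(M["m10"]/M["m00"],M["m01"]/M["m00"])
    for p in ((cx,cy),cen):
        u=u0+(p[0]+.5)/6-.5;v=v0+(p[1]+.5)/6-.5
        ray=T[:3,:3]@np.array([(u-K[0,2])/K[0,0],(v-K[1,2])/K[1,1],1]); q=T[:3,3]+ray*(z-T[2,3])/ray[2]; print(n,"px",round(u,2),round(v,2),"world",q.round(4))
    print(" r mm",r/6/K[0,0]*(T[2,3]-z)*1e3)
if __name__=="__main__":
    from cfg import *
    gear("t6",(296,332,174,210),175); gear("w9",(296,349,103,157),210)
E
python3 gearw.py; python3 -c "
import cv2,numpy as np
a=cv2.imread('pics/gg_t6.png');b=cv2.imread('pics/gg_w9.png');cv2.imwrite('pics/gg.png',np.hstack([cv2.resize(a,(320,320)),cv2.resize(b,(320,320))]))
print(np.load('w9.npz')['z_map'][125:135:4,300:345:4].round(3))"
```

```text
grey [ 87. 125. 255.]
t6 px 313.46 181.42 world [0.589  0.0111 0.015 ]
t6 px 313.23 182.94 world [0.5854 0.0115 0.015 ]
 r mm 41.91818045720482
grey [211. 229. 255.]
w9 px 322.0 128.71 world [0.5404 0.0114 0.015 ]
w9 px 321.17 128.59 world [0.5405 0.0122 0.015 ]
 r mm 35.91053564683639
[[0.12  0.119 0.119 0.12  0.119 0.119 0.12  0.12  0.12  0.119 0.12  0.121]
 [0.12  0.121 0.121 0.12  0.12  0.121 0.121 0.119 0.12  0.12  0.121 0.12 ]
 [0.121 0.121 0.121 0.122 0.121 0.121 0.121 0.121 0.12  0.12  0.121 0.12 ]]
```

View pics/gg.png

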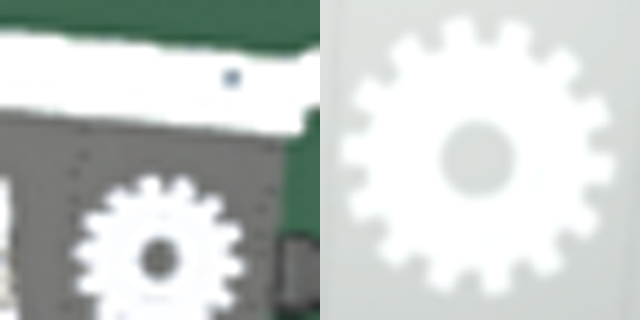

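```bash
python3 - <<'E'
from gearw import *
gear("t6",(297,331,186,222),190); gear("w9",(296,349,103,157),243); gear("w5",(272,378,62,168),150); gear("w6",(494,542,103,150),170)
E
```

```text
grey [ 90. 120. 255.]
t6 px 313.42 202.67 world [0.5402 0.0101 0.015 ]
t6 px 313.38 202.74 world [0.54   0.0102 0.015 ]
 r mm 21.804599948533447
grey [211. 229. 255.]
w9 px 321.58 128.67 world [0.5404 0.0118 0.015 ]
w9 px 321.52 128.62 world [0.5405 0.0119 0.015 ]
 r mm 22.3834663882857
grey [ 71. 101. 193.]
w5 px 324.58 115.34 world [0.5399 0.0126 0.015 ]
w5 px 324.64 115.51 world [0.5399 0.0125 0.015 ]
 r mm 23.12522300186806
grey [ 90. 142. 241.]
w6 px 518.0 125.5 world [0.5403 0.0118 0.015 ]
w6 px 517.6 125.44 world [0.5403 0.0123 0.015 ]
 r mm 25.060152864564113
```

```bash
python3 - <<'E'
from h import *
for n in ["w1","w6","w9","t6","s6"]:
    d=dict(np.load(n+".npz")); P=cloud(d,d["T"]); im=d["image"].astype(int)
    m=(np.abs(P[...,2])<.012)&((im[...,1]-im[...,2])>12)&(P[...,0]>.35)&(P[...,0]<.75)&(np.abs(P[...,1])<.35)
    q=P[m][::3]; c=np.array([.54,.03]); A=np.c_[np.ones(len(q)),q[:,:2]-c]
    w=np.ones(len(q),bool)
    for _ in range(4): co=np.linalg.lstsq(A[w],q[w,2],rcond=None)[0]; w=np.abs(A@co-q[:,2])<.004
    print(n,len(q),co.round(4), "tool", )
E
```

```text
w1 35390 [0.0006 0.     0.0006] tool
w6 23763 [ 0.0004 -0.      0.0006] tool
w9 40162 [0.0005 0.     0.0005] tool
t6 13779 [ 0.0002 -0.0001 -0.0008] tool
s6 10409 [-0.0004  0.0011 -0.0001] tool
```

```bash
python3 - <<'E'
from fin import *
OFF[:]=[.00148,.00038,0]
c=np.array([.5404,.0118]); z=.1095
t,o=lens_target(c+[0,-.0005],z+.0002,rate=.06); manip.dwell(.4)
want=t+np.array([0,.0005,-.0002]); s=manip.state(); e=s["tool_pos"]-want; print(s["clock"],e*1e3)
if np.abs(e).max()>.0003:
    manip.move_linear(t-e,rate=.02,rot=o); manip.dwell(.4); s=manip.state(); print(s["clock"],(s["tool_pos"]-want)*1e3)
print(s["contact_force"],s["gripper_width"],np.abs(s["joint_velocities"]).max())
for n,k in (("wrist","w10"),("top","t10"),("scene","s10")): snap(manip,cams,n,k)
from inhand import *
T0=np.load('wrist0.npz',allow_pickle=True)['T_tool_cam']; print(*ring('w10',T0))
from gearw import gear
gear("w10",(290,352,100,162),243)
im=cv2.imread("pics/s10.png")[120:260,240:440]; cv2.imwrite("pics/s10c.png",cv2.resize(im,None,fx=4,fy=4,interpolation=cv2.INTER_CUBIC))
E
```

```text
22.9417 [ 0.14123276 -0.51404383  0.42202098]
23.5917 [-0.12975551  0.00476974 -0.22451437]
[-0.13417733  0.05431355 -1.51419177] 0.019246286224702463 0.0021869837774766243
[ 0.0198716  -0.00551588 -0.00216787] 7085 [0.00145833 0.00035994 0.03023846] [-0.03621004  0.00220415  0.01944978] 0.0010030528372472764
grey [203. 225. 254.]
w10 px 322.52 129.26 world [0.5405 0.0119 0.015 ]
w10 px 322.6 129.28 world [0.5405 0.0119 0.015 ]
 r mm 21.96175461105088
```

View pics/w10.png

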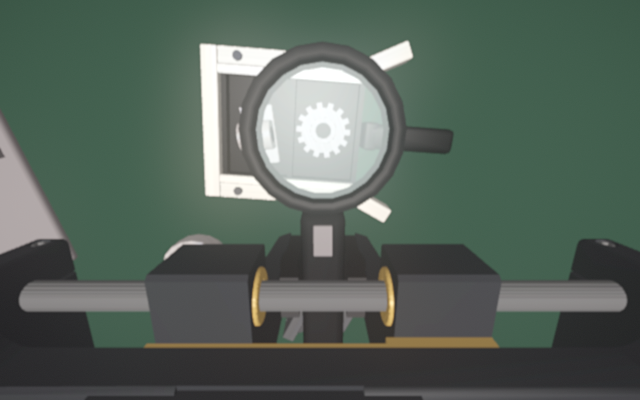

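View pics/s10c.png

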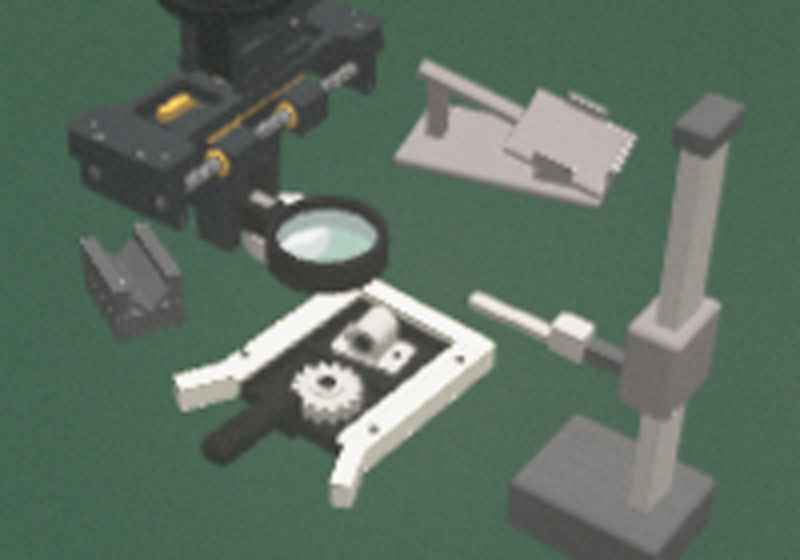

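```bash
python3 - <<'E'
from h import *
for n in ["s10","t10","w10"]:
    d=dict(np.load(n+".npz")); P=cloud(d,d["T"]); im=d["image"].astype(int); z=P[...,2]
    r=np.hypot(P[...,0]-.5403,P[...,1]-.0118)
    m=(r<.036)&(r>.027)&(P[...,0]>.52)&(z>.09)&(z<.15)
    if n=="w10": m&=(im[...,2]<140)
    q=P[m]; print(n,m.sum(),"ring z pct",np.percentile(q[:,2],[5,25,50,75,90,97]).round(4) if m.sum() else None)
    h=(z>.121)&(z<.14)&(r<.045)&(P[...,0]>.515); t=P[h]
    if len(t)>20: print("   top pts",len(t),"ext x",np.percentile(t[:,0],[1,99]).round(4),"y",np.percentile(t[:,1],[1,99]).round(4))
    sc=(P[...,0]>.626)&(P[...,0]<.665)&(np.abs(P[...,1]-.0255)<.006)&(z>.1)&(z<.13)
    if sc.sum()>5: print("   scriber",sc.sum(),np.percentile(z[sc],[25,50,75]).round(4))
def diff(a,b):
    A=cv2.imread(f"pics/{a}.png").astype(int);B=cv2.imread(f"pics/{b}.png").astype(int)
    return np.abs(A-B).max(2)
D=diff("t10","t6"); cv2.imwrite("pics/diff.png",np.clip(D*3,0,255).astype(np.uint8))
D=diff("s10","scene0"); cv2.imwrite("pics/diffs.png",np.clip(D*3,0,255).astype(np.uint8))
E
```

```text
s10 298 ring z pct [0.1105 0.1168 0.1234 0.1278 0.1289 0.1301]
   top pts 418 ext x [0.5156 0.5721] y [-0.0236  0.0415]
   scriber 73 [0.1125 0.114  0.1148]
t10 147 ring z pct [0.1218 0.1263 0.1286 0.1298 0.131  0.1318]
   top pts 326 ext x [0.5443 0.5724] y [-0.0212  0.0413]
   scriber 74 [0.1141 0.115  0.1158]
w10 6433 ring z pct [0.1247 0.1284 0.1291 0.1297 0.1301 0.1305]
   top pts 20979 ext x [0.5157 0.5717] y [-0.019   0.0432]
```

View pics/diffs.png

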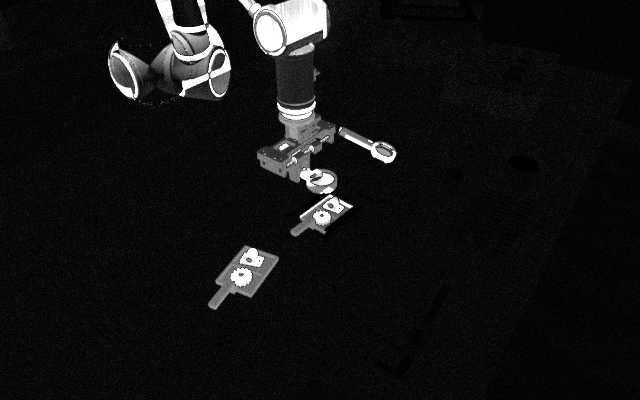

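View pics/diff.png

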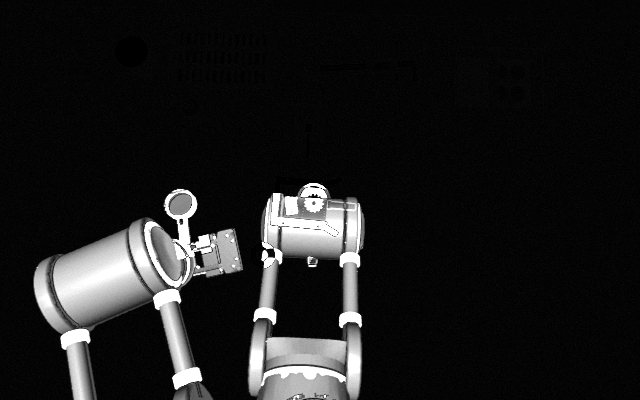

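```bash
python3 - <<'E'
from cell import manip, order
order.close_job(); s=manip.state(); print(s["clock"],s["tool_pos"],s["gripper_width"])
E
```

```text
the job is handed in; nothing more can be done
the job is handed in; nothing more can be done
```

The tray is fully home in the holder, and the magnifier is being held level and centred over the gear at the scriber's height. I handed the job in at about 24 s on the robot clock, with the gripper still holding it.

**Tray:** I gripped it by the handle, lined it up with the rails and slid it in until it met a hard stop with a 13 N push. The top view afterwards showed no gap at the end stop and both parts still lying flat.

**Magnifier:** I lifted it off its rest at the 0.30 rad slope and levelled it over the gear.
- **Height:** I measured the scriber's underside at about 109.5 mm and set the lens underside to that height. The arm's own reading was within about 0.2 mm of the target. The three cameras put the top of the lens head at roughly 129–130 mm, where 129.5 mm is expected.
- **Centring:** the wrist camera put the lens within about 0.3 mm of the gear's centre. The top camera agreed sideways but only roughly fore and aft, because the arm hid part of the lens.
- **Grip:** the magnifier did not slip and was at rest.

**Bench:** comparing the top and scene pictures before and after showed no change in the height gauge or any other item.

**Disagreements:**
- **Top camera:** it read about 1.5 mm lower in y than the wrist camera, so I used the wrist and arm frame.
- **Tilt:** the lens rim read about 0.006 rad off level. I put that down to the viewing angle and did not correct it.

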